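Hold the cash box lock open with its key

TASK

Take the blue-headed key out of the brown wooden key block, push it fully home in the brass lock on top of the grey cash box, then turn it a quarter turn clockwise, as far as it goes. The lock springs back when let go, so finish while still gripping the key and holding it turned, so that I can lift the lid. Leave the black-headed key and the other things on the desk where they are.

Things in the scene. Friction and masses are not known exactly. Their poses are not given: they have to be found in the camera images.
- key_head (a point): Centre of the blue plastic head of the right key: 28 mm wide (y), 36 mm tall (z), 9 mm thick (x); grip it across the thickness. Under it a collar 20 mm wide, 5 mm tall, of the same thickness; its underside, the shoulder, is 23 mm below this point. z is up, the blade points to -z. 24 to 39 g. Starts upright in one of the block's two slots, its shoulder on the block's top.
- key_tip (a point): Tip of the blue-headed key's blade, on the key's long axis, 47 mm below the centre of the head; same axes. The steel blade is 9 mm wide (y), 3 mm thick (x) and 24 mm long from shoulder to its rounded tip. It works either way round: half a turn about z makes no difference.
- spare_head (a point): Centre of the head of the other key, the same in shape but black, standing in the other slot of the block, 90 mm away. Not to be moved.
- key_block: Heavy brown wooden block that does not move, 55 mm (x) by 160 mm (y) by 34 mm tall; origin at the centre of its underside. The two key slots are at y = -45 and +45 mm, 28 mm deep, 4.5 mm by 10.5 mm; the keys stand in them with their thickness along the block's x.
- cash_box: Grey steel cash box, 240 mm (x) by 180 mm (y) by 90 mm tall, too heavy to shift; origin at the centre of its underside. The front part of its top (x = -120 to -28 mm) is a fixed deck with the lock on it at x = -75 mm, y = 0; the rest is a hinged lid, level with the deck, held by the lock's spring bolt.
- lock_face (a point): Centre of the keyway's mouth on the lock's face, 94 mm above the desk, 4 mm above the deck; axes of the box (z up), not turning with the plug. Steel bezel 31 mm across, brass plug 21 mm. At rest the keyway's long side lies along x: 10.4 by 4.4 mm, 27 mm deep, the mouth dished 1.5 to 2 mm wider all round. Fully home, the key's shoulder sits on the face and its tip is 24 mm below it.
- lock_plug (a joint): Turn of the brass plug, rad: 0 at rest, growing clockwise from above, stop at 1.57. Three sticky spring wafers 8, 13 and 18 mm down make the push stiff (5 to 18 N; a little wiggle helps) and hold the plug until all are passed. A return spring takes 0.05 N m at first, 0.12 at the stop. The blade has 0.16 rad of play: turn the key about 1.75 rad to reach the stop.
- mug_mid (a point): Pale pink ceramic mug, 82 mm across without its handle and 95 mm tall, standing on a wooden coaster 9 mm thick; this point is half-way up its axis. Bystander.
- case_mid (a point): Black plastic eyeglass case, 160 x 62 x 40 mm, lying on the desk; point at its centre, x along its length. Bystander.
- cup_mid (a point): Black steel mesh pen cup, 84 mm across and 100 mm tall, with pens up to 170 mm above the desk; point half-way up the cup's axis. Bystander.

How it is judged:
On the way:
1. the blue-headed key is fully home in the lock before it is turned (z of key_tip in the frame of lock_face below -0.0215 m and horizontal distance between key_tip and lock_face below 0.003 m and value of joint lock_plug below 0.3 rad), for 0.1 s.
At the end, for the whole second after the job is handed in: The blue-headed key is fully home in the lock (tip at least 21.5 mm below the face, within 3 mm of the lock's axis), the plug stands at more than 1.38 rad of its 1.57 rad, and the fingers still grip the key (z of key_tip in the frame of lock_face below -0.0215 m and horizontal distance between key_tip and lock_face below 0.003 m and value of joint lock_plug above 1.38 rad and contact force between the fingers and desk_key above 2 N); the arm keeps its last pose, push and grip.
It fails at once if the mug is moved more than 25 mm (distance of mug_mid from where it was at the start of the episode above 0.025 m).
It fails at once if the glasses case is moved more than 25 mm (distance of case_mid from where it was at the start of the episode above 0.025 m).
It fails at once if the pen cup is moved more than 25 mm (distance of cup_mid from where it was at the start of the episode above 0.025 m).
It fails at once if the black-headed key is moved more than 12 mm (distance of spare_head from where it was at the start of the episode above 0.012 m).
It also fails if it takes over 51 s, if anything falls off the work surface, if the arm or the gripper's body presses on something with over 40 N, if the wrist force passes 120 N, or if a joint passes its speed limit or range.

ROBOT

A 6-joint arm with a two-finger parallel gripper is mounted at the origin on the work surface. World frame = base frame: x ahead of the robot, y to its left, z up, the work surface at z = 0. Lengths are in m, angles in rad, forces in N, time in s.
With the tool pointing down it reaches from about 0.375 to 0.975 m from the base axis. Payload 3.8 kg.
Tool frame: the origin (TCP) lies midway between the tips of the shut fingers; the grasp point (between the pads) lies 19 mm behind it; z points along the fingers, y is the line along which they close (so a half turn about z gives the same grasp; the last joint's range is limited). The gripper opens to 85 mm and grips with 20 to 120 N. Pads are 22 mm wide; open, the fingers measure 114 mm over their backs; the gripper's body (76 mm by 85 mm) begins 54 mm behind the grasp point. The pads swing forward as they close: fully open they stand 13 mm farther back than shut.
Start: joints at [-1.372, 0.264, 1.604, -0, 1.274, -0.037], TCP at [0.158, -0.656, 0.231] pointing down, gripper open.
Joint ranges: [-2.63, 2.63], [-0.94, 2.18], [0.31, 2.57], [-1.31, 4.45], [0, 2.66], [-2.55, 2.55]. Speed limits (rad/s): [2.57, 2.57, 3.14, 3.14, 3.14, 3.14].

INTERFACE

Orientations are given as a rotation vector (axis times angle).
In Python, from workcell import bot, imaging gives the robot as it stands.
- The arm moves only by the tool step_arm, never from a script. Its argument "series" is a list of rows, each an object of numbers: "grip": the closure, from -1 (fully open) to 1 (shut); "x", "y", "z": the shift along the tool's x, y, z normalised to -1 to 1, where 1 is 500 mm; "ax", "ay", "az": the turn, a rotation vector about the tool's x, y, z normalised to -1 to 1, where 1 is 30 degrees. A call has 1 to 12 rows; each row is the pose to reach, as a shift and turn from the pose commanded when the call began, along the tool's axes at that moment; what a row does not reach only later rows make up. A row lasts 1/10 s, in which the tool goes at most 50 mm and 8.59 degrees, less where a joint would pass 70% of its speed; a pose out of reach is approached as far as the arm can. A call with a number of a shift or a turn outside -1 to 1 is refused whole. A call with a gripper value outside its range is refused whole. The fingers move at their own pace and stop on an object; "force" is the grip in N (left out, the last holds). Time passes only in rows, so rows that repeat a pose let the fingers close. It gives the time, the measured TCP pose, the force, the opening and the grip force at its end, in the units of the state.
- bot.read_state(): the state, without advancing time (a new reading comes with each control period).
- imaging.read_camera(name): name is "scene" or "top" or "wrist"; returns a dict with "img" (384x512x3 uint8, red, green, blue), "fx", "fy", "cx", "cy" (pixels), "R" (3x3) and "t" (3): a world point X has camera coordinates R X + t. Camera axes: x right, y down, z forward; pixel columns grow to the right and rows downward; lengths in m; the calibration is good to about 2 mm. A picture is of the moment at which its call begins. There is no depth.
- bot.finish_job(): hands the job in; it is judged then, once.
The state is a dict: "time": time; "q": joint angles; "joint_vel": joint speeds; "joint_torque": joint torques, N m; "tool_pos": TCP position; "tcp_rot": TCP orientation; "wrist_force": force on the tool from outside, world axes, zero at the start; "torque": the same for the moment, N m; "width": opening from 0.0 (shut) to 1.0 (fully open); "grip_force": force on a finger pad.
Only numpy, scipy, OpenCV 4.12 (cv2) and the standard library are available. Lean on these libraries where they do the work, as an engineer would, in place of code of your own. Each camera call takes 0.05 s, during which the arm holds its last target. There are 200 camera calls.

## Working session

There is one attempt and no reset: what is moved stays moved. The work goes in short steps, Python scripts to look and compute and a tool call to move; the robot and the scene stay as the last step left them, time stands still between calls to the robot, and variables do not carry over. Pictures are saved under pics/ and viewed, at most 10 in all, crops included, and the job is handed in when it is done.

Besides the shell and the picture viewer there is one more tool, called after "Emit:" in YAML: its name, and indented under it one key for each argument. step_arm: Moves the arm, as the interface text tells. Scaled input: -1 to 1 covers 500 mm each way for a shift and 30 degrees each way for a turn. Its arguments: {"type":"object","properties":{"series":{"type":"array","items":{"type":"object","properties":{"grip":{"type":"number"},"x":{"type":"number","minimum":-1,"maximum":1},"y":{"type":"number","minimum":-1,"maximum":1},"z":{"type":"number","minimum":-1,"maximum":1},"ax":{"type":"number","minimum":-1,"maximum":1},"ay":{"type":"number","minimum":-1,"maximum":1},"az":{"type":"number","minimum":-1,"maximum":1}}}},"force":{"type":"number"}},"required":["series"]}

```bash
mkdir -p pics; cat > h.py <<'E'
import numpy as np, cv2
from workcell import bot, imaging
def cam(n):
    c=imaging.read_camera(n); c['R']=np.array(c['R']); c['t']=np.array(c['t']); return c
def save(c,f,crop=None,s=1):
    im=c['img'][:,:,::-1]
    if crop: a,b,x,y=crop; im=im[b:y,a:x]
    cv2.imwrite('pics/'+f,cv2.resize(np.ascontiguousarray(im),None,fx=s,fy=s,interpolation=cv2.INTER_CUBIC))
def ray(c,u,v):
    d=c['R'].T@np.array([(u-c['cx'])/c['fx'],(v-c['cy'])/c['fy'],1]); return -c['R'].T@c['t'],d
def onz(c,u,v,z):
    o,d=ray(c,u,v); return o+d*(z-o[2])/d[2]
def proj(c,X):
    p=c['R']@np.array(X)+c['t']; return np.array([c['fx']*p[0]/p[2]+c['cx'],c['fy']*p[1]/p[2]+c['cy']])
def tri(c1,p1,c2,p2):
    o1,d1=ray(c1,*p1);o2,d2=ray(c2,*p2)
    s=np.linalg.lstsq(np.c_[d1,-d2],o2-o1,rcond=None)[0]; a=o1+d1*s[0];b=o2+d2*s[1]
    return (a+b)/2,np.linalg.norm(a-b)
E
python3 - <<'E'
from h import *
t=cam('top');s=cam('scene')
cv2.imwrite('pics/a.png',np.vstack([t['img'],s['img']])[:,:,::-1][:, :] if 0 else cv2.resize(np.hstack([t['img'],s['img']])[:,:,::-1],(800,300)))
save(t,'top.png',s=1.5);save(s,'scene.png',s=1.5)
for c in(t,s): print(-c['R'].T@c['t'],c['fx'])
print(bot.read_state())
E
```

```text
[ 0.39479136 -0.01885548  1.40981926] 407.15440242356874
[ 1.09976725 -0.45878015  0.97022018] 356.78796082158846
{'time': 0.1, 'q': array([-1.37192052e+00,  2.64702777e-01,  1.60526011e+00, -1.00961061e-05,
        1.27372073e+00, -3.69002515e-02]), 'joint_vel': array([ 0.00017671, -0.00102554, -0.00354457,  0.00117226,  0.00011617,
       -0.00031374]), 'joint_torque': array([ 5.26858930e-04, -5.16708434e+01, -3.68589020e+01, -8.57545331e-06,
        6.31708026e-03,  1.83514567e-05]), 'tool_pos': array([ 0.15753906, -0.65566077,  0.23005748]), 'tcp_rot': array([-3.11771822e+00, -3.69258518e-01,  2.80634613e-04]), 'wrist_force': array([-0.57363758,  0.67156785, -0.15697784]), 'torque': array([-0.02155299, -0.06025852, -0.02757548]), 'grip_force': 0.0, 'width': 0.998168372573698}
```

View pics/top.png

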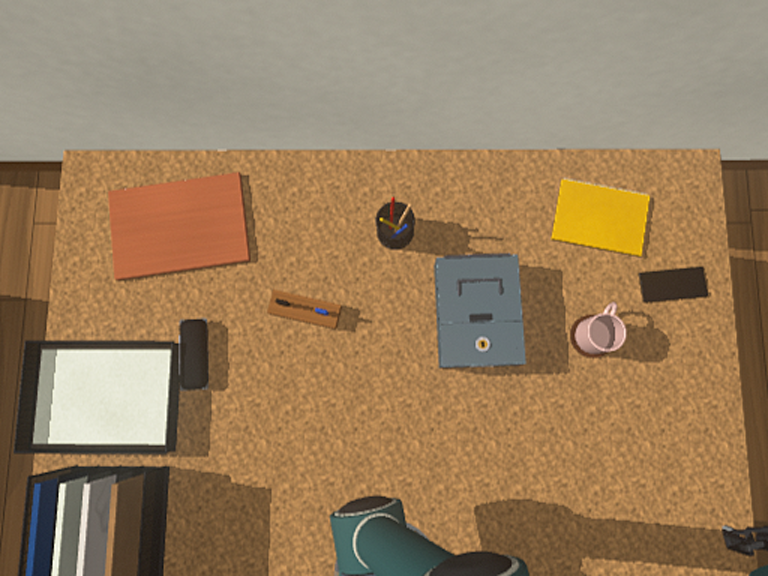

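View pics/scene.png

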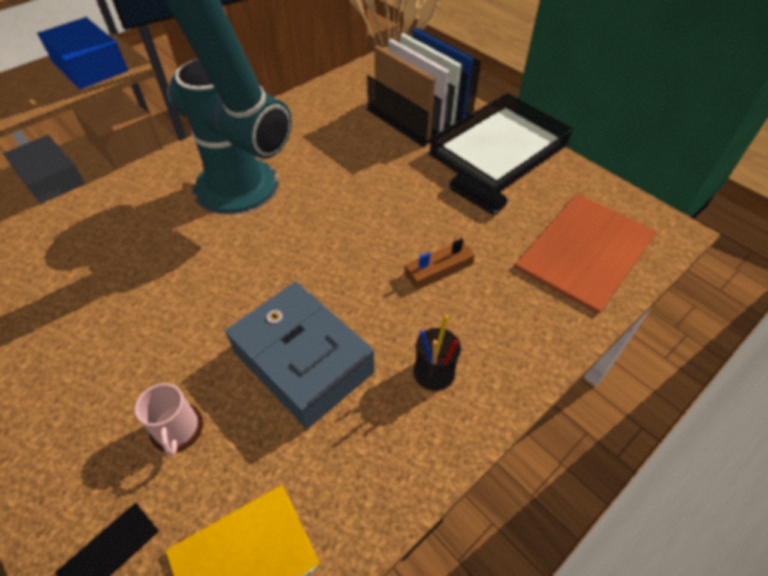

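The top view (1.5x) shows the blue key at (322,311), the black key at (282,302) and the lock at (482,344). The scene view has the blue key at (424,261) and the lock at (275,317). Next I measure these.

```bash
cat >> h.py <<'E'
def blob(c,box,f):
    a,b,x,y=box; im=c['img'][b:y,a:x]; hsv=cv2.cvtColor(im,cv2.COLOR_RGB2HSV).astype(int)
    m=f(hsv[...,0],hsv[...,1],hsv[...,2]).astype(np.uint8)
    n,l,st,ce=cv2.connectedComponentsWithStats(m); k=1+np.argmax(st[1:,4])
    return ce[k]+[a,b],st[k,4],(l==k).astype(np.uint8)
blue=lambda h,s,v:(h>105)&(h<130)&(s>110)&(v>60)
E
python3 - <<'E'
from h import *
t=cam('top');s=cam('scene')
bt,n1,_=blob(t,(195,195,235,220),blue); bs,n2,_=blob(s,(265,160,300,190),blue)
print('blue',bt,n1,bs,n2,tri(t,bt,s,bs), onz(t,*bt,.057))
blk=lambda h,s,v:(v<60)
kt,n1,_=blob(t,(180,195,200,208),blk); ks,n2,_=blob(s,(295,155,312,172),blk)
print('black',kt,n1,ks,n2,tri(t,kt,s,ks))
lk=lambda h,s,v:~((h>95)&(h<125))|(v>160)
lt,n1,m=blob(t,(308,215,336,242),lk); ls,n2,m2=blob(s,(172,200,194,222),lk)
print('lock',lt,n1,ls,n2,tri(t,lt,s,ls),onz(t,*lt,.094))
g=lambda h,s,v:(h>95)&(h<125)&(s>40)
c,n,m=blob(t,(270,150,370,260),g)
cn=max(cv2.findContours(m,0,2)[0],key=cv2.contourArea)+[[270,150]]
ap=cv2.approxPolyDP(cn,6,True)[:,0]; r=cv2.boxPoints(cv2.minAreaRect(cn))
print(ap); R=np.array([onz(t,*p,.09)[:2] for p in r]); print(R); e=np.roll(R,-1,0)-R; print(np.linalg.norm(e,axis=1),np.degrees(np.arctan2(e[:,1],e[:,0])))
E
```

```text
blue [213.90909091 207.27272727] 22 [282.36170213 173.34042553] 47 (array([0.56950708, 0.14842289, 0.05533365]), np.float64(0.001277769251076582)) [0.56968679 0.14873107 0.057     ]
black [188.27272727 201.36363636] 22 [304.39534884 163.97674419] 43 (array([0.58977203, 0.2359139 , 0.05433117]), np.float64(0.00044368204699485905))
lock [319.54054054 230.5984556 ] 259 [182.71428571 210.67857143] 84 (array([ 0.49002212, -0.20040823,  0.08531983]), np.float64(0.002543869763728407)) [ 0.49000585 -0.19810551  0.094     ]
[[346 193]
 [346 202]]
[[ 0.58371492 -0.28675891]
 [ 0.58371492 -0.28675891]
 [ 0.61348428 -0.28770023]
 [ 0.61348428 -0.28770023]]
[0.         0.02978424 0.         0.02978424] [  0.          -1.81111055   0.         178.18888945]
```

```bash
python3 - <<'E'
from h import *
t=cam('top')
print(cv2.cvtColor(t['img'],cv2.COLOR_RGB2HSV)[[185,225,205],[300,305,340]])
g=lambda h,s,v:(h>90)&(h<130)&(v>60)
c,n,m=blob(t,(270,150,370,260),g); m=cv2.morphologyEx(m,cv2.MORPH_CLOSE,np.ones((5,5)))
cn=max(cv2.findContours(m,0,2)[0],key=cv2.contourArea)+[[270,150]]
print(n,cv2.approxPolyDP(cn,5,True)[:,0].tolist())
R=np.array([onz(t,*p,.09)[:2] for p in cn[:,0]]).astype(np.float32)
r=cv2.minAreaRect(R); print(r); R=cv2.boxPoints(r);print(R); print(R.mean(0))
cv2.imwrite('pics/m.png',m*255)
E
```

```text
[[ 93  22 116]
 [ 95  26 119]
 [ 97  28 118]]
3736 [[344, 170], [291, 172], [293, 244], [349, 241]]
((0.5702680349349976, -0.1982550323009491), (0.2418423444032669, 0.18302123248577118), 2.2089743614196777)
[[ 0.4459095  -0.11147324]
 [ 0.45296395 -0.29435846]
 [ 0.69462657 -0.28503683]
 [ 0.6875721  -0.1021516 ]]
[ 0.57026803 -0.19825503]
```

Emit:
step_arm:
  series:
    - {"z": -0.2}
    - {"z": -0.2}
    - {"z": -0.2}
  force: 60

```text
validation failed for argument at $.se...
```

Emit:
step_arm:
  series:
    - {"x": 0.588,"y": -0.686,"z": 0,"ax": 0,"ay": 0,"az": -1,"grip": -1}
    - {"x": 0.588,"y": -0.686,"z": 0,"ax": 0,"ay": 0,"az": -1,"grip": -1}
    - {"x": 0.588,"y": -0.686,"z": 0,"ax": 0,"ay": 0,"az": -1,"grip": -1}
    - {"x": 0.588,"y": -0.686,"z": 0,"ax": 0,"ay": 0,"az": -1,"grip": -1}
    - {"x": 0.588,"y": -0.686,"z": 0,"ax": 0,"ay": 0,"az": -1,"grip": -1}
    - {"x": 0.588,"y": -0.686,"z": 0,"ax": 0,"ay": 0,"az": -1,"grip": -1}
    - {"x": 0.588,"y": -0.686,"z": 0,"ax": 0,"ay": 0,"az": -1,"grip": -1}
    - {"x": 0.588,"y": -0.686,"z": 0,"ax": 0,"ay": 0,"az": -1,"grip": -1}
    - {"x": 0.588,"y": -0.686,"z": 0,"ax": 0,"ay": 0,"az": -1,"grip": -1}
    - {"x": 0.588,"y": -0.686,"z": 0,"ax": 0,"ay": 0,"az": -1,"grip": -1}
    - {"x": 0.588,"y": -0.686,"z": 0,"ax": 0,"ay": 0,"az": -1,"grip": -1}
    - {"x": 0.588,"y": -0.686,"z": 0,"ax": 0,"ay": 0,"az": -1,"grip": -1}
  force: 60

```text
time: 1.45
tool_pos: [0.3632, -0.2548, 0.2314]
tcp_rot: [2.917, 1.164, -0.001]
wrist_force: [-0.1, 0.3, 0.3]
width: 0.999
grip_force: 0.0
```

```bash
cat >> h.py <<'E'
from scipy.spatial.transform import Rotation as Ro
def go(P,psi):
    """numbers for step_arm to reach TCP P, tool down, tool y at yaw psi deg"""
    s=bot.read_state(); A=Ro.from_rotvec(s['tcp_rot']).as_matrix()
    p=np.radians(psi); y=np.array([np.cos(p),np.sin(p),0]); z=np.array([0,0,-1.]); B=np.c_[np.cross(y,z),y,z]
    print('shift',np.round(A.T@(np.array(P)-s['tool_pos'])/.5,4),'turn',np.round(np.degrees(Ro.from_matrix(A.T@B).as_rotvec())/30,4),
      'psi now',np.degrees(np.arctan2(A[1,1],A[0,1])).round(2),'q6',s['q'][5].round(3))
E
python3 - <<'E'
from h import *
w=cam('wrist'); save(w,'w1.png',s=1.5); print(proj(w,[.49,-.2,.094]),-w['R'].T@w['t'])
go([.5697,.1485,.2],-13.1)
E
```

```text
[309.74273915  34.62937612] [ 0.42045313 -0.20106045  0.37439066]
shift [ 0.8553 -0.302   0.0621] turn [ 0.0000e+00  1.0000e-03 -1.1156e+00] psi now -46.57 q6 0.144
```

View pics/w1.png

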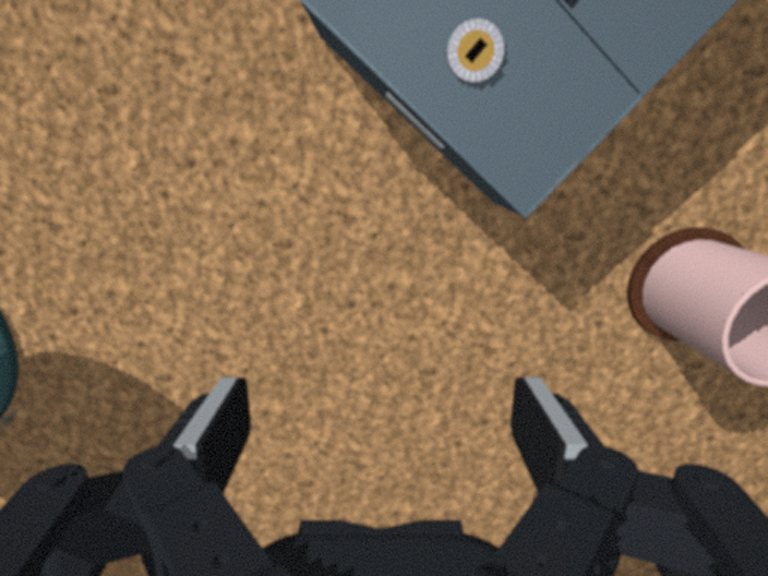

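The wrist view (1.5x) shows the lock at (476,50) with its keyway clearly visible, and the box corner at (526,216). I'll measure the lock before moving on.

```bash
cat >> h.py <<'E'
def lock(w,box):
    br=lambda h,s,v:((h>12)&(h<35)&(s>80)&(v>90))
    c,n,m=blob(w,box,br)
    cn=max(cv2.findContours(m,0,2)[0],key=cv2.contourArea); 
    P=np.array([onz(w,*(p+box[:2]),.094)[:2] for p in cn[:,0]]).astype(np.float32)
    e=cv2.fitEllipse(P); print('plug',e)
    hull=np.zeros_like(m); cv2.fillConvexPoly(hull,cv2.convexHull(cn),1)
    ys,xs=np.nonzero((hull>0)&(m==0)); Q=np.array([onz(w,x+box[0],y+box[1],.094)[:2] for x,y in zip(xs,ys)])
    d=Q-Q.mean(0); ev,V=np.linalg.eigh(d.T@d/len(d)); v=V[:,1]
    print('slot',Q.mean(0),len(Q),np.sqrt(ev*12),np.degrees(np.arctan2(v[1],v[0])))
E
python3 - <<'E'
from h import *
w=cam('wrist'); lock(w,(290,5,345,62))
from itertools import *
a=onz(w,350.7,144,.09); b=onz(w,204,2,.09); c=onz(w,427,61,.09)
for p in(b,c): d=p-a; print(a,np.degrees(np.arctan2(d[1],d[0])))
E
```

```text
plug ((0.49479416012763977, -0.20347198843955994), (0.019194552674889565, 0.019421350210905075), 90.05160522460938)
slot [ 0.49477818 -0.20354679] 97 [0.01006207 0.01280648] 172.06570652450353
[ 0.45414631 -0.29536487  0.09      ] 92.12194048200672
[ 0.45414631 -0.29536487  0.09      ] 3.9280048529944787
```

Emit:
step_arm:
  series:
    - {"x": 0.855,"y": -0.302,"z": 0.0,"ax": 0,"ay": 0,"az": -1,"grip": -1}
    - {"x": 0.855,"y": -0.302,"z": 0.0,"ax": 0,"ay": 0,"az": -1,"grip": -1}
    - {"x": 0.855,"y": -0.302,"z": 0.0,"ax": 0,"ay": 0,"az": -1,"grip": -1}
    - {"x": 0.855,"y": -0.302,"z": 0.0,"ax": 0,"ay": 0,"az": -1,"grip": -1}
    - {"x": 0.855,"y": -0.302,"z": 0.0,"ax": 0,"ay": 0,"az": -1,"grip": -1}
    - {"x": 0.855,"y": -0.302,"z": 0.0,"ax": 0,"ay": 0,"az": -1,"grip": -1}
    - {"x": 0.855,"y": -0.302,"z": 0.0,"ax": 0,"ay": 0,"az": -1,"grip": -1}
    - {"x": 0.855,"y": -0.302,"z": 0.0,"ax": 0,"ay": 0,"az": -1,"grip": -1}
    - {"x": 0.855,"y": -0.302,"z": 0.0,"ax": 0,"ay": 0,"az": -1,"grip": -1}
    - {"x": 0.855,"y": -0.302,"z": 0.0,"ax": 0,"ay": 0,"az": -1,"grip": -1}
    - {"x": 0.855,"y": -0.302,"z": 0.0,"ax": 0,"ay": 0,"az": -1,"grip": -1}
    - {"x": 0.855,"y": -0.302,"z": 0.0,"ax": 0,"ay": 0,"az": -1,"grip": -1}
  force: 60

```text
time: 2.75
tool_pos: [0.5694, 0.1478, 0.2307]
tcp_rot: [-2.519, -1.878, 0.003]
wrist_force: [-0.1, 0.1, -1.1]
width: 1.0
grip_force: 0.0
```

```bash
python3 - <<'E'
from h import *
w=cam('wrist'); save(w,'w2.png',s=1.5); print(proj(w,[.5697,.1485,.075])*1.5)
go([.5697,.1485,.12],-13.1)
b,n,m=blob(w,(150,150,400,384),blue); print(b,n,onz(w,*b,.075))
cn=max(cv2.findContours(m,0,2)[0],key=cv2.contourArea)+[[150,150]]
r=cv2.boxPoints(cv2.minAreaRect(cn)); R=np.array([onz(w,*p,.075)[:2] for p in r]);e=np.roll(R,-1,0)-R; print(R.mean(0),np.linalg.norm(e,axis=1),np.degrees(np.arctan2(e[:,1],e[:,0])))
E
```

```text
[379.36928631 268.13160306]
shift [0.0021 0.0006 0.2219] turn [-0.0014  0.0018 -0.1175] psi now -16.63 q6 0.502
[252.3173913  175.79565217] 230 [0.5700057  0.15164727 0.075     ]
[0.56987124 0.15170707] [0.00790657 0.03253679 0.00816647 0.03255966] [ -12.10470986 -102.12520793  168.04781934   77.41749575]
```

View pics/w2.png

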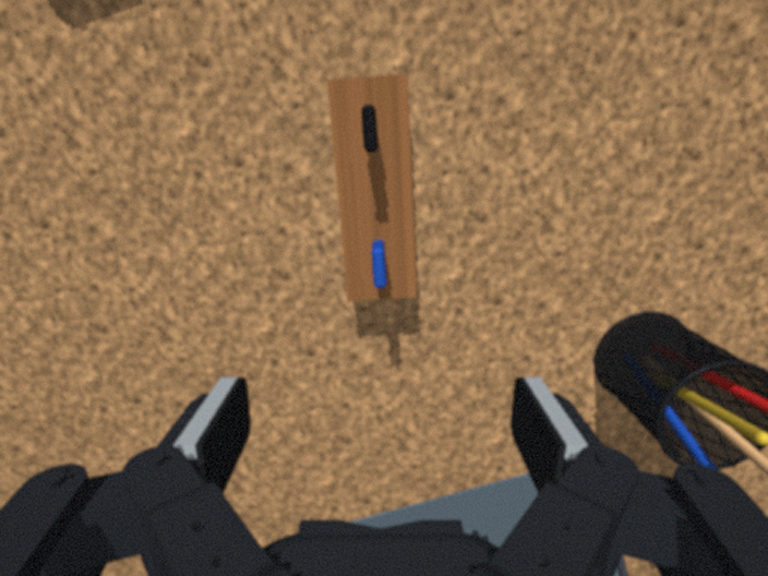

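The wrist view (1.5x) shows the blue key at (379,263) between the finger planes, with the spare clear at (370,130). This agrees with the estimate, so I descend and grip.

Emit:
step_arm:
  series:
    - {"x": 0.003,"y": 0.0006,"z": 0.1,"ax": 0,"ay": 0,"az": -0.13,"grip": -1}
    - {"x": 0.003,"y": 0.0006,"z": 0.19,"ax": 0,"ay": 0,"az": -0.13,"grip": -1}
    - {"x": 0.003,"y": 0.0006,"z": 0.26,"ax": 0,"ay": 0,"az": -0.13,"grip": -1}
    - {"x": 0.003,"y": 0.0006,"z": 0.32,"ax": 0,"ay": 0,"az": -0.13,"grip": -1}
    - {"x": 0.003,"y": 0.0006,"z": 0.36,"ax": 0,"ay": 0,"az": -0.13,"grip": -1}
    - {"x": 0.003,"y": 0.0006,"z": 0.38,"ax": 0,"ay": 0,"az": -0.13,"grip": -1}
    - {"x": 0.003,"y": 0.0006,"z": 0.38,"ax": 0,"ay": 0,"az": -0.13,"grip": -1}
    - {"x": 0.003,"y": 0.0006,"z": 0.38,"ax": 0,"ay": 0,"az": -0.13,"grip": -1}
  force: 60

```text
time: 3.6
tool_pos: [0.5711, 0.1504, 0.0425]
tcp_rot: [2.452, 1.963, 0.002]
wrist_force: [0.9, 0.4, 0.6]
width: 1.001
grip_force: 0.0
```

```bash
python3 - <<'E'
from h import *
w=cam('wrist'); save(w,'w3.png',s=1.5); s=bot.read_state(); print(s['tool_pos'],s['wrist_force'])
go([.5697,.149,.04],-12.8)
b,n,m=blob(w,(150,100,400,384),blue); print(b,n,onz(w,*b,.075))
E
```

```text
[0.57159122 0.15080345 0.04304157] [ 0.29727989 -0.10682705  0.26477943]
shift [-0.0044 -0.0029  0.0061] turn [ 0.005  -0.0023  0.0054] psi now -12.64 q6 0.436
[248.42528736 278.24968072] 1566 [0.57108976 0.15692299 0.075     ]
```

View pics/w3.png

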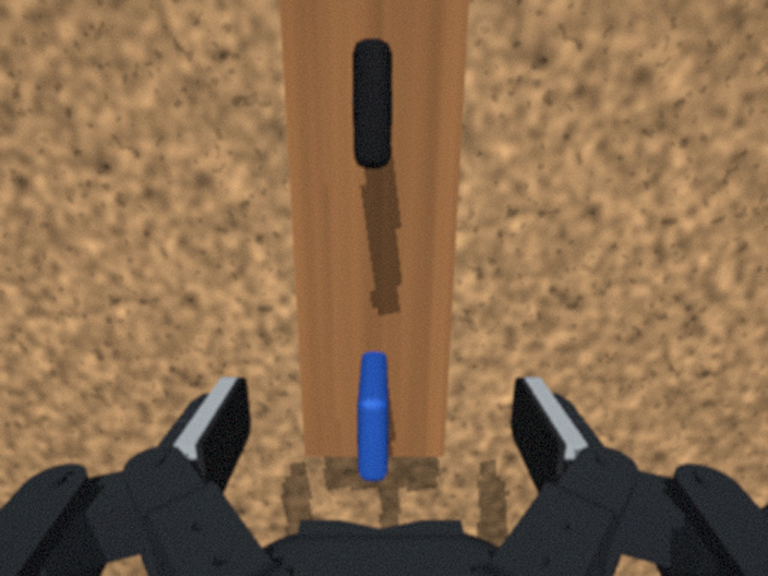

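The key (373,415) sits about 1.5 mm left of the finger midline (380). I correct that and close.

Emit:
step_arm:
  series:
    - {"x": -0.003,"y": -0.003,"z": 0.005,"ax": 0,"ay": 0,"az": 0,"grip": -1}
    - {"x": -0.003,"y": -0.003,"z": 0.005,"ax": 0,"ay": 0,"az": 0,"grip": 1}
    - {"x": -0.003,"y": -0.003,"z": 0.005,"ax": 0,"ay": 0,"az": 0,"grip": 1}
    - {"x": -0.003,"y": -0.003,"z": 0.005,"ax": 0,"ay": 0,"az": 0,"grip": 1}
    - {"x": -0.003,"y": -0.003,"z": 0.005,"ax": 0,"ay": 0,"az": 0,"grip": 1}
    - {"x": -0.003,"y": -0.003,"z": 0.005,"ax": 0,"ay": 0,"az": 0,"grip": 1}
    - {"x": -0.003,"y": -0.003,"z": 0.005,"ax": 0,"ay": 0,"az": 0,"grip": 1}
    - {"x": -0.003,"y": -0.003,"z": 0.005,"ax": 0,"ay": 0,"az": 0,"grip": 1}
    - {"x": -0.003,"y": -0.003,"z": 0.005,"ax": 0,"ay": 0,"az": 0,"grip": 1}
    - {"x": -0.003,"y": -0.003,"z": 0.005,"ax": 0,"ay": 0,"az": 0,"grip": 1}
    - {"x": -0.003,"y": -0.003,"z": 0.005,"ax": 0,"ay": 0,"az": 0,"grip": 1}
    - {"x": -0.003,"y": -0.003,"z": 0.005,"ax": 0,"ay": 0,"az": 0,"grip": 1}
  force: 60

```text
time: 4.85
tool_pos: [0.5686, 0.15, 0.0389]
tcp_rot: [2.452, 1.964, 0.001]
wrist_force: [-0.7, 0.2, 0.8]
width: 0.098
grip_force: 59.5
```

Emit:
step_arm:
  series:
    - {"x": 0,"y": 0,"z": -0.02,"ax": 0,"ay": 0,"az": 0,"grip": 1}
    - {"x": 0,"y": 0,"z": -0.05,"ax": 0,"ay": 0,"az": 0,"grip": 1}
    - {"x": 0,"y": 0,"z": -0.1,"ax": 0,"ay": 0,"az": 0,"grip": 1}
    - {"x": 0,"y": 0,"z": -0.18,"ax": 0,"ay": 0,"az": 0,"grip": 1}
    - {"x": 0,"y": 0,"z": -0.26,"ax": 0,"ay": 0,"az": -0.2,"grip": 1}
    - {"x": 0,"y": 0,"z": -0.34,"ax": 0,"ay": 0,"az": -0.4,"grip": 1}
    - {"x": 0,"y": 0,"z": -0.38,"ax": 0,"ay": 0,"az": -0.6,"grip": 1}
    - {"x": 0,"y": 0,"z": -0.38,"ax": 0,"ay": 0,"az": -0.8,"grip": 1}
    - {"x": 0,"y": 0,"z": -0.38,"ax": 0,"ay": 0,"az": -1,"grip": 1}
    - {"x": 0,"y": 0,"z": -0.38,"ax": 0,"ay": 0,"az": -1,"grip": 1}

```text
time: 5.85
tool_pos: [0.5682, 0.15, 0.2305]
tcp_rot: [1.859, 2.532, 0.001]
wrist_force: [-0.7, -0.4, -0.7]
width: 0.098
grip_force: 59.4
```

```bash
python3 - <<'E'
from h import *
s=bot.read_state(); print(s['width'],s['grip_force'])
go([.45,-.2035,.23],92.5)
E
```

```text
0.0979690571470155 59.40033316612244
shift [-6.037e-01 -4.373e-01  4.000e-04] turn [ 1.8000e-03  1.3000e-03 -2.5025e+00] psi now 17.42 q6 -0.089
```

Emit:
step_arm:
  series:
    - {"x": -0.667,"y": -0.236,"z": 0,"ax": 0,"ay": 0,"az": -1,"grip": 1}
    - {"x": -0.667,"y": -0.236,"z": 0,"ax": 0,"ay": 0,"az": -1,"grip": 1}
    - {"x": -0.667,"y": -0.236,"z": 0,"ax": 0,"ay": 0,"az": -1,"grip": 1}
    - {"x": -0.667,"y": -0.236,"z": 0,"ax": 0,"ay": 0,"az": -1,"grip": 1}
    - {"x": -0.667,"y": -0.236,"z": 0,"ax": 0,"ay": 0,"az": -1,"grip": 1}
    - {"x": -0.667,"y": -0.236,"z": 0,"ax": 0,"ay": 0,"az": -1,"grip": 1}
    - {"x": -0.667,"y": -0.236,"z": 0,"ax": 0,"ay": 0,"az": -1,"grip": 1}
    - {"x": -0.667,"y": -0.236,"z": 0,"ax": 0,"ay": 0,"az": -1,"grip": 1}

```text
time: 6.65
tool_pos: [0.5547, -0.2081, 0.2293]
tcp_rot: [1.151, 2.923, -0.003]
wrist_force: [0.9, 0.4, 0.4]
width: 0.1
grip_force: 59.4
```

Emit:
step_arm:
  series:
    - {"x": 0,"y": 0,"z": 0,"ax": 0,"ay": 0,"az": -0.75,"grip": 1}
    - {"x": 0,"y": 0,"z": 0,"ax": 0,"ay": 0,"az": -0.75,"grip": 1}
    - {"x": 0,"y": 0,"z": 0,"ax": 0,"ay": 0,"az": -0.75,"grip": 1}
    - {"x": 0,"y": 0,"z": 0,"ax": 0,"ay": 0,"az": -0.75,"grip": 1}

```text
time: 7.05
tool_pos: [0.5554, -0.203, 0.2289]
tcp_rot: [-0.55, -3.092, -0.001]
wrist_force: [-0.2, -1.1, 0.1]
width: 0.092
grip_force: 59.4
```

Emit:
step_arm:
  series:
    - {"x": 0,"y": 0,"z": 0,"ax": 0,"ay": 0,"az": -0.75,"grip": 1}
    - {"x": 0,"y": 0,"z": 0,"ax": 0,"ay": 0,"az": -0.75,"grip": 1}
    - {"x": 0,"y": 0,"z": 0,"ax": 0,"ay": 0,"az": -0.75,"grip": 1}
    - {"x": 0,"y": 0,"z": 0,"ax": 0,"ay": 0,"az": -0.75,"grip": 1}
    - {"x": 0,"y": 0,"z": 0,"ax": 0,"ay": 0,"az": -0.75,"grip": 1}

```text
time: 7.55
tool_pos: [0.5556, -0.2031, 0.2289]
tcp_rot: [0.06, -3.141, -0.0]
wrist_force: [-0.2, -0.2, -0.3]
width: 0.096
grip_force: 59.4
```

```bash
python3 - <<'E'
from h import *
s=bot.read_state(); print(s['tool_pos'],s['width'],s['grip_force'])
go([.4948,-.2035,.15],92.5)
w=cam('wrist'); save(w,'w4.png',s=1.5); p=proj(w,[.4948,-.2035,.094]); print(p*1.5)
a=p.astype(int); lock(w,(a[0]-30,a[1]-30,a[0]+30,a[1]+30))
E
```

```text
[ 0.55559359 -0.20313805  0.22891913] 0.09558286042825251 59.432979226112366
shift [0.1215 0.0039 0.1579] turn [ 0.0004 -0.0002 -0.0103] psi now 92.19 q6 -2.002
[383.44052088 178.25833984]
plug ((0.49456512928009033, -0.20353101193904877), (0.018974369391798973, 0.01937076635658741), 53.327754974365234)
slot [ 0.49515812 -0.2032199 ] 65 [0.00914447 0.01285182] -173.24635815951063
```

View pics/w4.png

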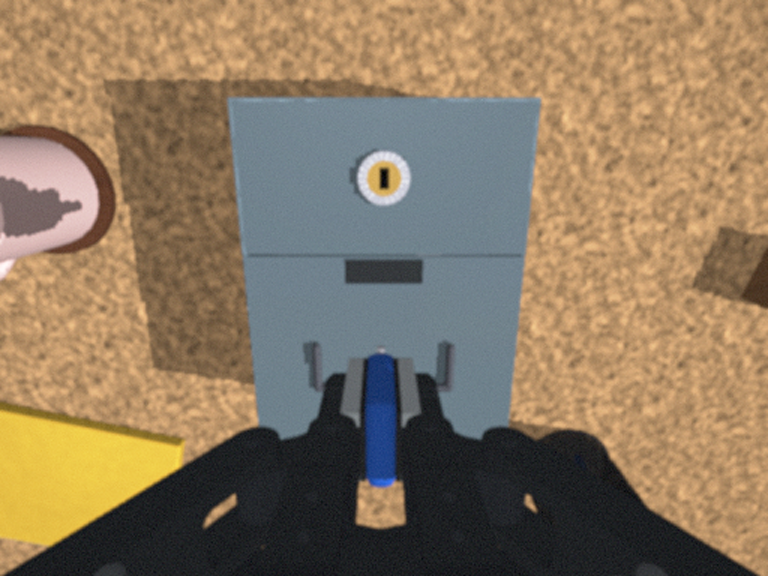

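The wrist view (1.5x) shows the lock at (384,178), with the box aligned to the image and the key held upright between the pads, its tip at (381,350). I zoom in to locate the key along tool x.

```bash
python3 - <<'E'
from h import *
w=cam('wrist'); save(w,'w5.png',crop=(215,220,295,335),s=5)
s=bot.read_state(); A=Ro.from_rotvec(s['tcp_rot']).as_matrix(); T=s['tool_pos']
P=lambda x,y,z:proj(w,T+A@np.array([x,y,z])/1e3).round(1)
for g in(18,): # head centre is g mm behind TCP
  for n,x,z in[('top near',-14,-g-18),('top far',14,-g-18),('head bot far',14,-g+18),('collar far',10,-g+23),('tip far',4.5,-g+45),('tip',0,-g+47)]: print(n,P(x,0,z), P(x+1,0,z)-P(x,0,z))
b,n,m=blob(w,(215,220,295,335),blue); ys,xs=np.nonzero(m); print(ys.min()+220,ys.max()+220,xs.min()+215,xs.max()+215)
E
```

```text
top near [253.1 322.3] [ 0.  -1.9]
top far [253.1 264.8] [ 0.  -2.2]
head bot far [253.2 228.3] [ 0.  -1.8]
collar far [253.2 231.4] [ 0.  -1.7]
tip far [253.2 224.7] [ 0.  -1.6]
tip [253.2 230.1] [ 0.  -1.5]
236 323 243 264
```

View pics/w5.png

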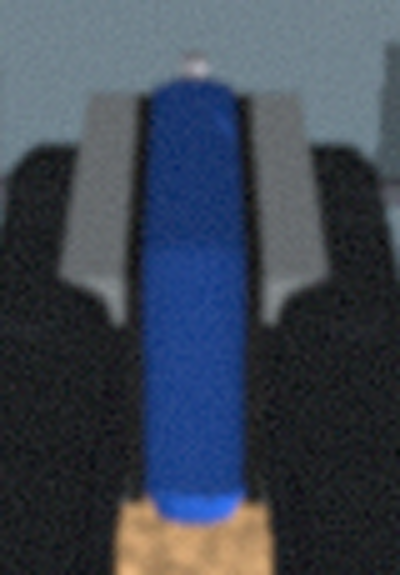

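The key edges sit about 2 mm toward -x of the tool relative to the TCP. The lateral offset is about 0. I hover with that correction.

Emit:
step_arm:
  series:
    - {"x": 0.08,"y": 0.0038,"z": 0.04,"ax": 0,"ay": 0,"az": 0,"grip": 1}
    - {"x": 0.1256,"y": 0.0038,"z": 0.1,"ax": 0,"ay": 0,"az": 0,"grip": 1}
    - {"x": 0.1256,"y": 0.0038,"z": 0.16,"ax": 0,"ay": 0,"az": 0,"grip": 1}
    - {"x": 0.1256,"y": 0.0038,"z": 0.19,"ax": 0,"ay": 0,"az": 0,"grip": 1}
    - {"x": 0.1256,"y": 0.0038,"z": 0.2,"ax": 0,"ay": 0,"az": 0,"grip": 1}
    - {"x": 0.1256,"y": 0.0038,"z": 0.2,"ax": 0,"ay": 0,"az": 0,"grip": 1}
    - {"x": 0.1256,"y": 0.0038,"z": 0.2,"ax": 0,"ay": 0,"az": 0,"grip": 1}
  force: 90

```text
time: 8.35
tool_pos: [0.4944, -0.2048, 0.1302]
tcp_rot: [-0.066, 3.139, -0.002]
wrist_force: [0.7, -0.6, 0.4]
width: 0.094
grip_force: 90.9
```

```bash
python3 - <<'E'
from h import *
L=[]
for i in range(4): w=cam('wrist'); L.append(bot.read_state()['tool_pos'])
print(np.array(L)); go([.4927,-.2036,.129],92.2)
s=cam('scene')
a=w['img'][190:340,190:320]; p=proj(s,[.4946,-.2035,.1]).astype(int); b=s['img'][p[1]-40:p[1]+25,p[0]-35:p[0]+35]
h=560
v=np.hstack([cv2.resize(a,(400,h),interpolation=2),cv2.resize(b,(400,h*0+371),interpolation=2) if 0 else cv2.copyMakeBorder(cv2.resize(b,(400,371),interpolation=2),0,h-371,0,0,0)])
cv2.imwrite('pics/w6.png',v[:,:,::-1])
E
```

```text
[[ 0.49443643 -0.20491728  0.13046426]
 [ 0.49430116 -0.20486441  0.13041351]
 [ 0.4941358  -0.20480692  0.13028608]
 [ 0.49384772 -0.20471305  0.13005994]]
shift [0.0022 0.0023 0.0021] turn [-0.0019  0.0038  0.0072] psi now 92.42 q6 -2.053
```

View pics/w6.png

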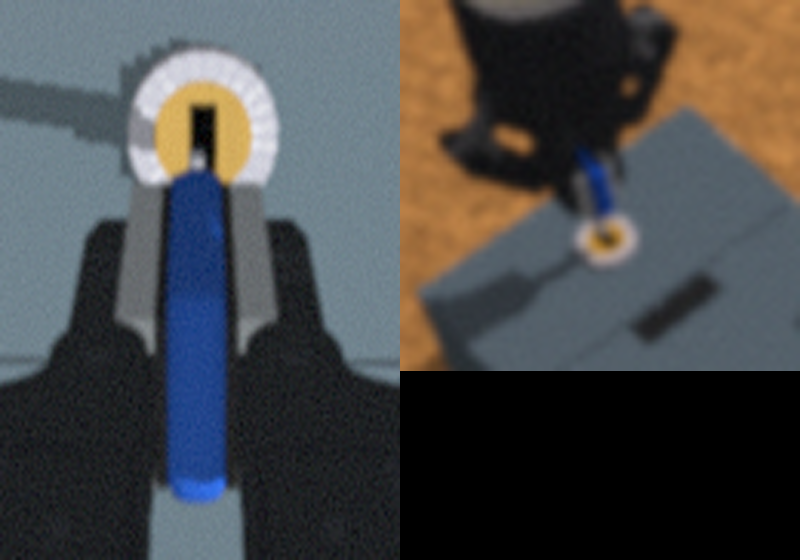

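The slot (crop col 203) lies about 1 mm right (+y tool) of the key tip (198). That matches the residual in the pose reading, so I nudge and let it settle.

Emit:
step_arm:
  series:
    - {"x": 0.0015,"y": 0.0015,"z": 0,"ax": 0,"ay": 0,"az": 0,"grip": 1}
    - {"x": 0.0015,"y": 0.0015,"z": 0,"ax": 0,"ay": 0,"az": 0,"grip": 1}
    - {"x": 0.0015,"y": 0.0015,"z": 0,"ax": 0,"ay": 0,"az": 0,"grip": 1}
    - {"x": 0.0015,"y": 0.0015,"z": 0,"ax": 0,"ay": 0,"az": 0,"grip": 1}
    - {"x": 0.0015,"y": 0.0015,"z": 0,"ax": 0,"ay": 0,"az": 0,"grip": 1}

```text
time: 9.1
tool_pos: [0.492, -0.2036, 0.1288]
tcp_rot: [0.066, -3.141, -0.0]
wrist_force: [-0.6, 0.0, -0.5]
width: 0.09
grip_force: 90.9
```

```bash
python3 - <<'E'
from h import *
w=cam('wrist'); go([.4927,-.2036,.129],92.2)
g=cv2.cvtColor(w['img'],cv2.COLOR_RGB2HSV).astype(int); 
# columns: dark slot above the tip, tip, head
for r in(219,221,223,225,227): print(r,w['img'][r,245:266].sum(1)//3)
b,n,m=blob(w,(215,220,295,335),blue); ys,xs=np.nonzero(m); print('head cols',b, xs.min()+215,xs.max()+215)
br=lambda h,s,v:((h>12)&(h<35)&(s>80)&(v>90))
c,n,m=blob(w,(225,190,290,245),br); cn=max(cv2.findContours(m,0,2)[0],key=cv2.contourArea); h=cv2.convexHull(cn)[:,0]+[225,190]; print('plug left/right/top',h[:,0].min(),h[:,0].max(),h[:,1].min(),'col per mm',proj(w,[.4946,-.1935,.094])-proj(w,[.4946,-.2035,.094]),'lock proj',proj(w,[.4946,-.2035,.094]))
E
```

```text
shift [-0.0014 -0.     -0.0005] turn [ 0.0001 -0.0001  0.007 ] psi now 92.41 q6 -2.052
219 [161 164 161 163 161 163 162 162 160 166 161 156 161 161 157 162 156 166
 176 194 205]
221 [160 162 159 159 140 129 124 126 129 126 127 127 130 145 158 161 158 153
 158 162 167]
223 [157 162 159 145 107  54  28  39  40  33  36  39  55 111 150 160 161 160
 158 153 161]
225 [158 162 165 146 102  49  13  11  11   0   0  21  50 107 153 156 158 159
 158 159 162]
227 [161 165 160 146 102  43  12   0   9   6   1  21  48 107 150 161 159 157
 161 159 158]
head cols [253.46383742 281.17931859] 244 263
plug left/right/top 238 269 216 col per mm [15.56942084  0.61157565] lock proj [253.4033096  230.18655272]
```

Emit:
step_arm:
  series:
    - {"x": -0.001,"y": 0,"z": 0.004,"ax": 0,"ay": 0,"az": 0,"grip": 1}
    - {"x": -0.001,"y": 0,"z": 0.008,"ax": 0,"ay": 0,"az": 0,"grip": 1}
    - {"x": -0.001,"y": 0,"z": 0.012,"ax": 0,"ay": 0,"az": 0,"grip": 1}
    - {"x": -0.001,"y": 0,"z": 0.016,"ax": 0,"ay": 0,"az": 0,"grip": 1}
    - {"x": -0.001,"y": 0,"z": 0.02,"ax": 0,"ay": 0,"az": 0,"grip": 1}
    - {"x": -0.001,"y": 0,"z": 0.02,"ax": 0,"ay": 0,"az": 0,"grip": 1}

```text
time: 9.75
tool_pos: [0.4922, -0.2035, 0.1183]
tcp_rot: [0.066, -3.14, -0.001]
wrist_force: [0.8, 0.8, -0.5]
width: 0.091
grip_force: 90.9
```

The tip is 5 mm below the face with no force, so it is in the keyway. I push on with a little wiggle.

Emit:
step_arm:
  series:
    - {"x": 0,"y": 0,"z": 0.004,"ax": 0,"ay": 0,"az": 0.04,"grip": 1}
    - {"x": 0,"y": 0,"z": 0.008,"ax": 0,"ay": 0,"az": -0.04,"grip": 1}
    - {"x": 0,"y": 0,"z": 0.012,"ax": 0,"ay": 0,"az": 0.04,"grip": 1}
    - {"x": 0,"y": 0,"z": 0.016,"ax": 0,"ay": 0,"az": -0.04,"grip": 1}
    - {"x": 0,"y": 0,"z": 0.02,"ax": 0,"ay": 0,"az": 0.04,"grip": 1}
    - {"x": 0,"y": 0,"z": 0.024,"ax": 0,"ay": 0,"az": -0.04,"grip": 1}
    - {"x": 0,"y": 0,"z": 0.028,"ax": 0,"ay": 0,"az": 0.04,"grip": 1}
    - {"x": 0,"y": 0,"z": 0.03,"ax": 0,"ay": 0,"az": 0,"grip": 1}
    - {"x": 0,"y": 0,"z": 0.03,"ax": 0,"ay": 0,"az": 0,"grip": 1}

```text
time: 10.65
tool_pos: [0.4919, -0.2038, 0.1039]
tcp_rot: [0.068, -3.139, 0.0]
wrist_force: [-3.8, -1.3, 3.5]
width: 0.096
grip_force: 91.7
```

Emit:
step_arm:
  series:
    - {"x": 0.001,"y": 0,"z": 0.004,"ax": 0,"ay": 0,"az": 0.04,"grip": 1}
    - {"x": 0.001,"y": 0,"z": 0.007,"ax": 0,"ay": 0,"az": -0.04,"grip": 1}
    - {"x": 0.001,"y": 0,"z": 0.01,"ax": 0,"ay": 0,"az": 0.04,"grip": 1}
    - {"x": 0.001,"y": 0,"z": 0.012,"ax": 0,"ay": 0,"az": 0,"grip": 1}
    - {"x": 0.001,"y": 0,"z": 0.012,"ax": 0,"ay": 0,"az": 0,"grip": 1}
    - {"x": 0.001,"y": 0,"z": 0.012,"ax": 0,"ay": 0,"az": 0,"grip": 1}

```text
time: 11.25
tool_pos: [0.4919, -0.2038, 0.0988]
tcp_rot: [0.067, -3.141, 0.001]
wrist_force: [-5.3, -0.5, 9.1]
width: 0.093
grip_force: 92.7
```

Emit:
step_arm:
  series:
    - {"x": 0.002,"y": 0,"z": 0.003,"ax": 0,"ay": 0,"az": 0.04,"grip": 1}
    - {"x": 0.002,"y": 0,"z": 0.005,"ax": 0,"ay": 0,"az": -0.04,"grip": 1}
    - {"x": 0.002,"y": 0,"z": 0.005,"ax": 0,"ay": 0,"az": 0,"grip": 1}
    - {"x": 0.002,"y": 0,"z": 0.005,"ax": 0,"ay": 0,"az": 0,"grip": 1}

```text
time: 11.65
tool_pos: [0.492, -0.2041, 0.0986]
tcp_rot: [-0.067, 3.139, -0.001]
wrist_force: [-8.1, 2.6, 19.0]
width: 0.091
grip_force: 94.4
```

```bash
python3 - <<'E'
from h import *
w=cam('wrist'); s=cam('scene'); st=bot.read_state(); print(st['tool_pos'],st['wrist_force'],st['q'][5])
a=w['img'][190:340,190:320]; p=proj(s,[.4946,-.2035,.1]).astype(int); b=s['img'][p[1]-40:p[1]+25,p[0]-35:p[0]+35]
v=np.hstack([cv2.resize(a,(400,560),interpolation=2),cv2.copyMakeBorder(cv2.resize(b,(400,371),interpolation=2),0,189,0,0,0)])
cv2.imwrite('pics/w7.png',v[:,:,::-1])
bb,n,m=blob(w,(215,200,295,335),blue); ys,xs=np.nonzero(m); print('head rows',ys.min()+200,ys.max()+200)
E
```

```text
[ 0.49200618 -0.20405552  0.09862361] [-7.44736909  2.46255022 19.52415864] -2.053706143429231
head rows 236 325
```

View pics/w7.png

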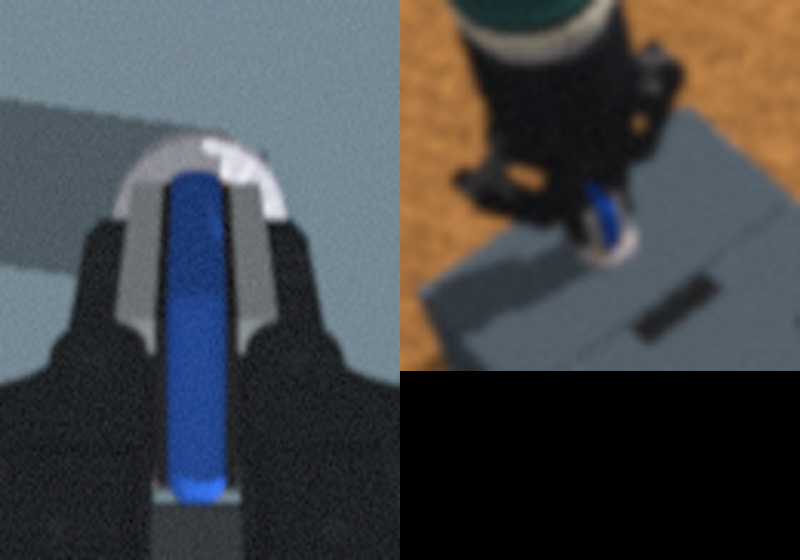

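The readings show the key is fully home: z stopped at 0.0986 while the push rose to 19 N, the tip is about 24 mm deep, and the head hasn't moved in the grip (rows unchanged). I turn clockwise, orbiting the TCP about the lock axis (offset about 2.2 mm).

Emit:
step_arm:
  series:
    - {"x": 0,"y": 0.0004,"z": 0,"ax": 0,"ay": 0,"az": 0.17,"grip": 1}
    - {"x": -0.0001,"y": 0.0007,"z": 0,"ax": 0,"ay": 0,"az": 0.33,"grip": 1}
    - {"x": -0.0002,"y": 0.0011,"z": 0,"ax": 0,"ay": 0,"az": 0.5,"grip": 1}
    - {"x": -0.0003,"y": 0.0015,"z": 0,"ax": 0,"ay": 0,"az": 0.67,"grip": 1}
    - {"x": -0.0004,"y": 0.0019,"z": 0,"ax": 0,"ay": 0,"az": 0.83,"grip": 1}
    - {"x": -0.0006,"y": 0.0022,"z": 0,"ax": 0,"ay": 0,"az": 1,"grip": 1}
    - {"x": -0.0006,"y": 0.0022,"z": 0,"ax": 0,"ay": 0,"az": 1,"grip": 1}
  force: 110

```text
time: 12.45
tool_pos: [0.4923, -0.2028, 0.0987]
tcp_rot: [0.75, 3.049, -0.0]
wrist_force: [-6.8, 2.6, 19.3]
width: 0.085
grip_force: 108.9
```

```bash
python3 -c "
from h import *
s=bot.read_state();print(s['tool_pos'],s['wrist_force'],s['torque']);go([.49,-.2,.1],92.2)"
```

```text
[ 0.49233643 -0.20279092  0.09865025] [-6.75440577  2.64881876 19.31527479] [0.49053009 1.40648854 0.03614789]
shift [ 0.0067  0.0028 -0.0027] turn [-2.000e-04  3.900e-03 -9.951e-01] psi now 62.35 q6 -1.526
```

Emit:
step_arm:
  series:
    - {"x": 0,"y": 0.0004,"z": 0,"ax": 0,"ay": 0,"az": 0.17,"grip": 1}
    - {"x": -0.0001,"y": 0.0007,"z": 0,"ax": 0,"ay": 0,"az": 0.33,"grip": 1}
    - {"x": -0.0002,"y": 0.0011,"z": 0,"ax": 0,"ay": 0,"az": 0.5,"grip": 1}
    - {"x": -0.0003,"y": 0.0015,"z": 0,"ax": 0,"ay": 0,"az": 0.67,"grip": 1}
    - {"x": -0.0004,"y": 0.0019,"z": 0,"ax": 0,"ay": 0,"az": 0.83,"grip": 1}
    - {"x": -0.0006,"y": 0.0022,"z": 0,"ax": 0,"ay": 0,"az": 1,"grip": 1}
    - {"x": -0.0006,"y": 0.0022,"z": 0,"ax": 0,"ay": 0,"az": 1,"grip": 1}

```text
time: 13.15
tool_pos: [0.493, -0.202, 0.0987]
tcp_rot: [1.514, 2.751, 0.001]
wrist_force: [-7.7, 3.1, 21.1]
width: 0.091
grip_force: 108.9
```

Emit:
step_arm:
  series:
    - {"x": 0,"y": 0.0004,"z": 0,"ax": 0,"ay": 0,"az": 0.17,"grip": 1}
    - {"x": -0.0001,"y": 0.0007,"z": 0,"ax": 0,"ay": 0,"az": 0.33,"grip": 1}
    - {"x": -0.0002,"y": 0.0011,"z": 0,"ax": 0,"ay": 0,"az": 0.5,"grip": 1}
    - {"x": -0.0003,"y": 0.0015,"z": 0,"ax": 0,"ay": 0,"az": 0.67,"grip": 1}
    - {"x": -0.0004,"y": 0.0019,"z": 0,"ax": 0,"ay": 0,"az": 0.83,"grip": 1}
    - {"x": -0.0006,"y": 0.0022,"z": 0,"ax": 0,"ay": 0,"az": 1,"grip": 1}
    - {"x": -0.0006,"y": 0.0022,"z": 0,"ax": 0,"ay": 0,"az": 1,"grip": 1}

```text
time: 13.85
tool_pos: [0.4941, -0.2015, 0.0987]
tcp_rot: [2.174, 2.266, 0.001]
wrist_force: [-7.9, 3.5, 21.4]
width: 0.092
grip_force: 109.0
```

```bash
python3 -c "
from h import *
s=bot.read_state();print(s['tool_pos'],s['wrist_force'],s['torque']);go([.49,-.2,.1],92.2)"
```

```text
[ 0.49405036 -0.20151343  0.09865002] [-7.8687805   3.53194219 21.35243123] [0.62961494 1.56704188 0.09970233]
shift [ 0.0034 -0.008  -0.0027] turn [ 1.7000e-03  2.9000e-03 -2.9949e+00] psi now 2.35 q6 -0.476
```

Emit:
step_arm:
  series:
    - {"x": 0,"y": 0.0003,"z": 0,"ax": 0,"ay": 0,"az": 0.13,"grip": 1}
    - {"x": 0,"y": 0.0006,"z": 0,"ax": 0,"ay": 0,"az": 0.27,"grip": 1}
    - {"x": -0.0001,"y": 0.0009,"z": 0,"ax": 0,"ay": 0,"az": 0.38,"grip": 1}
    - {"x": -0.0001,"y": 0.0009,"z": 0,"ax": 0,"ay": 0,"az": 0.38,"grip": 1}
    - {"x": -0.0001,"y": 0.0009,"z": 0,"ax": 0,"ay": 0,"az": 0.38,"grip": 1}

```text
time: 14.35
tool_pos: [0.4944, -0.2015, 0.0986]
tcp_rot: [2.387, 2.041, 0.001]
wrist_force: [-8.0, 3.1, 20.8]
width: 0.093
grip_force: 109.0
```

```bash
python3 -c "
from h import *
s=bot.read_state();print(s['tool_pos'],s['wrist_force'],s['torque']);go([.49,-.2,.1],92.2)"
```

```text
[ 0.49444514 -0.20151983  0.09864884] [-8.02102028  3.07199181 20.76931616] [0.62151316 1.49588871 0.11257403]
shift [ 0.0016 -0.0093 -0.0027] turn [ 1.9000e-03  2.5000e-03 -3.3713e+00] psi now -8.94 q6 -0.278
```

Emit:
step_arm:
  series:
    - {"x": 0,"y": 0.0002,"z": 0,"ax": 0,"ay": 0,"az": 0.08,"grip": 1}
    - {"x": 0,"y": 0.0003,"z": 0,"ax": 0,"ay": 0,"az": 0.15,"grip": 1}
    - {"x": 0,"y": 0.0003,"z": 0,"ax": 0,"ay": 0,"az": 0.15,"grip": 1}
    - {"x": 0,"y": 0.0003,"z": 0,"ax": 0,"ay": 0,"az": 0.15,"grip": 1}

```text
time: 14.75
tool_pos: [0.4946, -0.2015, 0.0987]
tcp_rot: [2.465, 1.946, 0.001]
wrist_force: [-8.1, 3.6, 20.1]
width: 0.089
grip_force: 109.0
```

```bash
python3 - <<'E'
from h import *
w=cam('wrist');s=bot.read_state();print(s['tool_pos'],s['wrist_force'],s['torque']);go([.49,-.2,.1],92.2)
bb,n,m=blob(w,(215,200,295,335),blue); ys,xs=np.nonzero(m); print('head rows',ys.min()+200,ys.max()+200,xs.min()+215,xs.max()+215)
save(w,'w8.png',crop=(190,190,320,340),s=4)
E
```

```text
[ 0.49454279 -0.20148338  0.09864076] [-7.48590867  3.96689741 21.13870585] [0.633657   1.54048436 0.05952923]
shift [ 0.0008 -0.0095 -0.0027] turn [ 2.0000e-03  2.2000e-03 -3.5212e+00] psi now -13.43 q6 -0.2
head rows 236 324 243 263
```

View pics/w8.png

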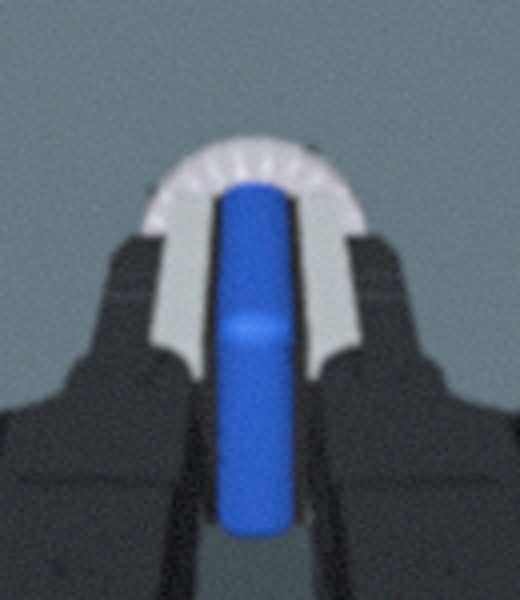

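The key stands straight in the pads over the bezel, with no slip visible. I average the torque to confirm it is at the stop.

```bash
python3 - <<'E'
from h import *
T=[]
for i in range(8): cam('wrist'); s=bot.read_state(); T.append(np.r_[s['torque'][2],s['wrist_force'],s['tool_pos']])
print(np.mean(T,0).round(4),np.std(T,0).round(4)); go([.49,-.2,.1],92.2)
E
```

```text
[ 0.1091 -8.2844  3.5195 20.643   0.4946 -0.2015  0.0987] [0.0442 0.6606 0.4299 0.3836 0.     0.     0.    ]
shift [ 0.0008 -0.0096 -0.0027] turn [ 2.0000e-03  2.3000e-03 -3.5212e+00] psi now -13.43 q6 -0.2
```

Emit:
step_arm:
  series:
    - {"x": 0,"y": 0.0001,"z": 0,"ax": 0,"ay": 0,"az": 0.1,"grip": 1}
    - {"x": 0,"y": 0.0001,"z": 0,"ax": 0,"ay": 0,"az": 0.1,"grip": 1}
    - {"x": 0,"y": 0.0001,"z": 0,"ax": 0,"ay": 0,"az": 0.1,"grip": 1}
    - {"x": 0,"y": 0.0001,"z": 0,"ax": 0,"ay": 0,"az": 0.1,"grip": 1}

```text
time: 15.6
tool_pos: [0.4946, -0.2015, 0.0986]
tcp_rot: [2.515, 1.881, 0.001]
wrist_force: [-7.9, 4.1, 22.1]
width: 0.089
grip_force: 108.9
```

```bash
python3 - <<'E'
from h import *
T=[]
for i in range(8): w=cam('wrist'); s=bot.read_state(); T.append(np.r_[s['torque'][2],s['wrist_force'],s['tool_pos']])
print(np.mean(T,0).round(4),np.std(T,0).round(4)); go([.49,-.2,.1],92.2)
bb,n,m=blob(w,(215,200,295,335),blue); cn=max(cv2.findContours(m,0,2)[0],key=cv2.contourArea); print(cv2.minAreaRect(cn))
E
```

```text
[ 0.1579 -8.1226  3.4938 20.6299  0.4946 -0.2015  0.0987] [0.0338 0.3714 0.5283 0.3446 0.     0.     0.    ]
shift [ 0.0003 -0.0097 -0.0027] turn [ 2.0000e-03  2.3000e-03 -3.6207e+00] psi now -16.42 q6 -0.147
((38.0, 80.0), (88.0, 20.0), 90.0)
```

```bash
python3 -c "
from h import *
print(bot.finish_job())"
```

```text
the job is handed in; nothing more can be done
None
```

I put the blue-headed key fully home in the lock, turned it clockwise to the stop and handed the job in, still gripping and holding it turned. Depth and stop are inferred from the arm's pose and force readings, and no verdict came back.

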